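# Check a rubber heel lift's hardness with a dial gauge and hold the reading

### The job

Check the hardness of the rubber heel lift that has the chalk ring on it: lift the dial hardness gauge out of its rest by its sprung black handle and first prove it on the round rubber test disc set in the rest, pressing it there for a moment with the gauge upright, its foot flat on the disc and the handle pushed about halfway down its travel, so that the needle swings up and stands still. Then turn the dial to face back towards the robot, stand the gauge upright with its foot flat inside the chalk ring and push the handle about halfway down again, gently and without shoving anything about on the bench. Finish while holding it like that, still gripped and pressed steadily, so that the reading can be taken.

Things in the scene. Friction and masses are not known exactly. Their poses are not given: they have to be found in the camera images.
- gauge: dial hardness gauge, 138 mm tall, 0.31 kg, upright in its rest. Origin: centre of its foot's flat face, +z up, dial looks to own -x. Upwards: steel foot 18 mm across; from 12 to 28 mm a collar 28 mm across, which sits on the rest; round grey case 56 mm across, 26 mm thick along x, centred 54 mm up; steel column 84 to 94 mm; black handle 94 to 138 mm. Grip only the handle
- foot (a point): centre of the face of the gauge's pressing foot (the gauge's origin); a fine spring-loaded steel point (the indentor) stands 2.5 mm out of it
- dial (a point): centre of the gauge's dial, 14 mm in front (own -x) of its axis and 54 mm above the foot's face
- handle_grip (a point): middle of the gauge's handle, on its axis, 116 mm above the foot's face. The handle is a rounded black block, 36 mm wide (own y, ribbed sides), 26 mm deep (own x) and 44 mm high; it slides on the column but cannot turn on it
- handle (a joint): how far the handle is pressed down towards the case, 0 (up) to 0.010 m (stop), against a spring: 5 N to start, 11 N at the stop (the gauge's weight adds 3 N on the thing pressed). Halfway, 0.005 m, its lower edge meets a line scribed round the column. Let go, it returns to 0
- indentor (a joint): how far the indentor is pushed into the foot, 0 (out) to 0.0025 m (flush), spring of 0.6 N rising to 7.8 N; it turns the needle clockwise from the lower left end of the scale to the lower right end. Its point sinks a little into rubber, so that with the foot flat on the test disc or on a heel lift it reads 0.0017 to 0.0018 m
- rest: the gauge's rest: grey block 74 mm (own x) by 150 mm (own y) by 24 mm high, 1.5 kg, loose on the bench. Origin: centre of its underside, z up
- socket (a point): mouth of the rest's round socket, in its top face 36 mm to own +y of its middle, 20 mm across and 16 mm deep; the gauge's foot stands in it to 12 mm and the gauge lifts straight out
- test_disc (a point): centre of the top of the black rubber test disc of known hardness, in a bright steel ring on the rest, 42 mm across, 28 mm above the bench, 36 mm to own -y of the rest's middle
- heel_chalked: black rubber heel lift, D-shaped with the straight edge to own -x, 64 mm (own x) by 60 mm (own y) and 18 mm thick, lying flat and loose on the bench; the only one with a white chalk ring on its top. Origin: centre of its underside, z up
- mark (a point): centre of the chalk ring, 24 mm across, on the flat top of that heel lift between its nail holes and its straight edge, 17 mm to own -x of its middle, 18 mm above the bench
- heel_plain_a: black rubber heel lift, 64 x 60 x 16 mm, without a ring, lying loose on the bench; to be left alone. Origin: centre of its underside
- heel_plain_b: black rubber heel lift, 64 x 60 x 14 mm, without a ring, lying loose on the bench; to be left alone. Origin: centre of its underside
- glue_tin: cement tin, 74 mm across and 72 mm high, loose on the bench beyond the rest; to be left alone. Origin: centre of its underside
- bench_point (a point): fixed point of the bench top between the robot and the heel lifts, with the world's axes (x ahead of the robot, y to its left); there is nothing to see there. The dial faces the robot when the gauge's own +x points ahead like this x; turned a little so as to look at the robot's foot is as good

How it is judged:
By the outcome, as a careful person would: the job done as asked, in the order asked, and still so for the second after the job is handed in, while the arm keeps its last pose, push and grip.
It also fails if it takes over 38 s, if anything falls off the work surface, if the arm or the gripper's body presses on something with over 40 N, if the wrist force passes 120 N, or if a joint passes its speed limit or range.

### The arm

A 6-joint arm with a two-finger parallel gripper is mounted at the origin on the work surface; the furniture and walls round the work are solid. World frame = base frame: x ahead of the robot, y to its left, z up, the work surface at z = 0. Lengths are in m, angles in rad, forces in N, time in s.
With the tool pointing down it reaches from about 0.25 to 0.85 m from the base axis. Payload 12.5 kg.
Tool frame: the origin (TCP) lies where the fingers leave the gripper's body, on its centre line; the fingertips stand 84 mm ahead of it and the grasp point (between the pads) lies 65 mm ahead of it (bot.tcp_to_grasp is the distance from the TCP to the grasp point, in m); z points along the fingers, y is the line along which they close (so a half turn about z gives the same grasp; the last joint's range is limited). The gripper opens to 93 mm and grips with 3 to 60 N. Pads are 15 mm wide; open, the fingers measure 128 mm over their backs; the gripper's body (75 mm by 188 mm) begins 65 mm behind the grasp point.
Start: joints at [-1.264, 0.351, 1.652, -0, 1.139, -0.085], TCP at [0.21, -0.508, 0.303] pointing down, gripper open.
Joint ranges: [-2.75, 2.75], [-0.79, 2.1], [0.01, 2.65], [-1.57, 4.71], [0.07, 3.14], [-2.87, 2.87]. Speed limits (rad/s): [2.22, 2.22, 2.79, 3.14, 3.14, 3.14].

### API

Orientations are given as a unit quaternion [x, y, z, w].
In Python, from cell import bot, get_image, camera_params, ticket gives the robot as it stands. The module is installed in compiled form; this text tells all that it offers.
- The arm moves only by the shell command python3 -m pendant 'ROWS' [OPENING] [FORCE]. ROWS is JSON, a list of rows, each a list of 2 entries, a list of its own where there are three numbers: the shift along the tool's x, y, z in cm, then the turn, a rotation vector about the tool's x, y, z in degrees. A call has 1 to 20 rows; each row is the pose to reach, as a shift and turn from the pose commanded when the call began, along the tool's axes at that moment; what a row does not reach only later rows make up. A row lasts 1/12 s, in which the tool goes at most 41.7 mm and 7.16 degrees, less where a joint would pass 70% of its speed; a pose out of reach is approached as far as the arm can. A call with a gripper value outside its range is refused whole. OPENING is the finger opening in cm, from 0 to 9.3, set as the call begins (- or left out, the last holds). The fingers move at their own pace and stop on an object; FORCE is the grip in N (left out, the last holds). Time passes only in rows, so rows that repeat a pose let the fingers close. It gives the time, the measured TCP pose, the force, the opening and the grip force at its end, in the units of the state.
- bot.sense(): the state, without advancing time (a new reading comes with each control period).
- get_image(name): name is "scene" or "top" or "wrist"; returns (picture, depth): 384x512x3 uint8, blue, green, red; 384x512 float32, m along the optical axis (not along the pixel's ray), 0 where there is no reading.
- camera_params(name): a dict with "intrinsics" (3x3 intrinsics, pixels), "dist_coeffs" ([k1, k2, p1, p2, k3] as OpenCV has them; the pictures are not rectified), "cam_to_world" (4x4, takes a point from camera to world coordinates). Camera axes: x right, y up, looking along -z (the intrinsics and any distortion apply to the point x, -y, -z); pixel columns grow to the right and rows downward; lengths in m; the calibration is good to about 2 mm. A picture is of the moment at which its call begins: read the wrist's pose just before it. camera_params takes no time and is no camera call; for the wrist camera it gives the pose at the moment of the call.
- ticket.sign_off(): hands the job in; it is judged then, once.
The state is a dict: "t": time; "joint_positions": joint angles; "joint_vel": joint speeds; "effort": joint torques, N m; "position": TCP position; "orientation": TCP orientation; "force": force on the tool from outside, world axes, zero at the start; "torque": the same for the moment, N m; "grip_width": finger opening in m; "grasp_force": force on a finger pad.
Only numpy, scipy, OpenCV 4.12 (cv2) and the standard library are available. Lean on these libraries where they do the work, as an engineer would, in place of code of your own. Each camera call takes 0.05 s, during which the arm holds its last target. There are 200 camera calls.

## Working session

There is one attempt and no reset: what is moved stays moved. The work goes in short steps, Python scripts to look and compute and a shell command to move; the robot and the scene stay as the last step left them, time stands still between calls to the robot, and variables do not carry over. Pictures are saved under pics/ and viewed, at most 10 in all, crops included, and the job is handed in when it is done.

```bash
mkdir -p pics
cat > h.py <<'E'
import numpy as np, cv2
from cell import bot, get_image, camera_params
from scipy.spatial.transform import Rotation as R
def ray(cp,u,v):
    K=np.array(cp["intrinsics"],float);D=np.array(cp["dist_coeffs"],float)
    p=cv2.undistortPoints(np.array([[[u,v]]],float),K,D)[0,0]
    T=np.array(cp["cam_to_world"]); d=T[:3,:3]@np.array([p[0],-p[1],-1.]); return T[:3,3],d
def onz(cp,u,v,z):
    o,d=ray(cp,u,v); return o+d*(z-o[2])/d[2]
def proj(cp,P):
    T=np.array(cp["cam_to_world"]);c=T[:3,:3].T@(np.array(P)-T[:3,3]); c=np.array([c[0],-c[1],-c[2]])
    return cv2.projectPoints(c[None],np.zeros(3),np.zeros(3),np.array(cp["intrinsics"],float),np.array(cp["dist_coeffs"],float))[0].ravel()
E
python3 - <<'E'
from h import *
ims=[]
for n in("scene","top"):
    im,d=get_image(n); cv2.imwrite(f"{n}0.png",im); np.save(f"{n}0.npy",d); ims.append(im)
    cp=camera_params(n);print(n,np.round(cp["cam_to_world"],3).tolist(),np.array(cp["intrinsics"]).round(1).tolist())
cv2.imwrite("pics/a.png",cv2.resize(ims[0],(800,600)));cv2.imwrite("pics/b.png",cv2.resize(ims[1],(800,600)))
s=bot.sense();print(s)
E
```

```text
scene [[0.495, 0.386, -0.778, -0.32], [-0.868, 0.2, -0.454, -0.579], [-0.02, 0.901, 0.434, 0.591], [0.0, 0.0, 0.0, 1.0]] [[488.9, 0.0, 266.9], [0.0, 488.9, 192.6], [0.0, 0.0, 1.0]]
top [[0.11, 0.966, -0.233, 0.353], [-0.994, 0.107, -0.026, -0.09], [-0.0, 0.234, 0.972, 0.92], [0.0, 0.0, 0.0, 1.0]] [[353.1, 0.0, 251.4], [0.0, 353.1, 189.9], [0.0, 0.0, 1.0]]
{'t': 0.1, 'joint_positions': array([-1.26359011e+00,  3.51168877e-01,  1.65231930e+00,  9.65129235e-06,
        1.13907714e+00, -8.45897105e-02]), 'joint_vel': array([ 0.00047934, -0.00155597, -0.00180813,  0.00024405,  0.00091649,
        0.0004478 ]), 'effort': array([ 9.76935589e-04, -4.98028636e+01, -2.85704237e+01,  7.00669270e-02,
        2.39178987e-02, -5.93834852e-05]), 'position': array([ 0.2099858 , -0.50811713,  0.30227811]), 'orientation': array([ 9.80873556e-01,  1.94645395e-01, -4.96660980e-05, -4.83807582e-04]), 'force': array([ 0.33010142, -0.24455524,  0.39072625]), 'torque': array([0.00717973, 0.00975062, 0.02629886]), 'grasp_force': 0.0, 'grip_width': 0.0929522689679909}
```

View pics/a.png

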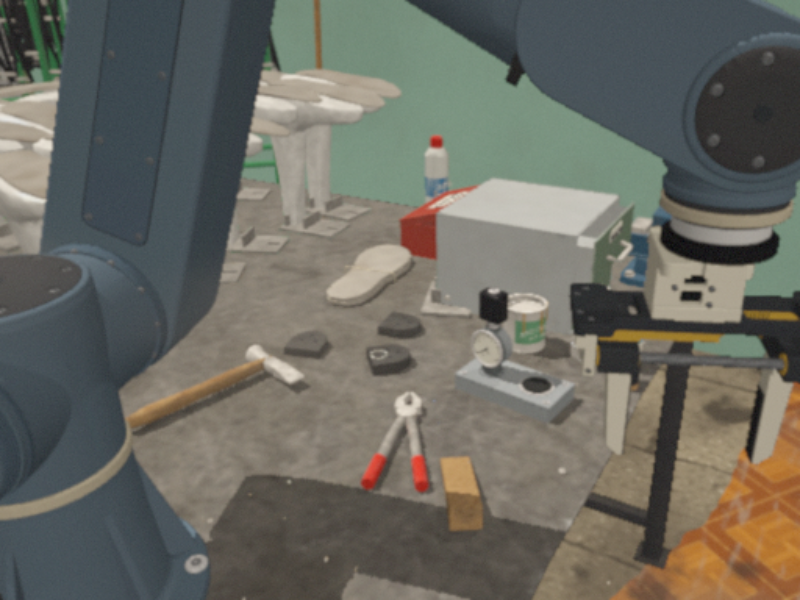

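View pics/b.png

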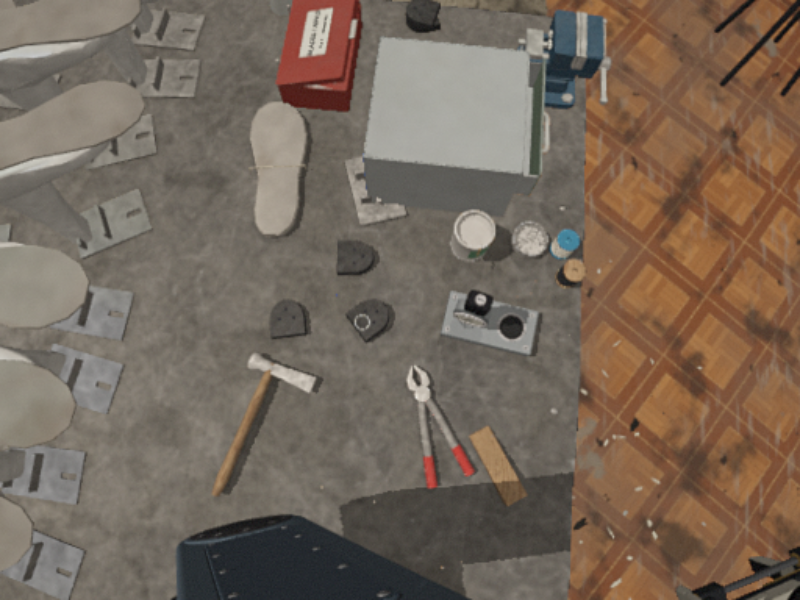

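The scene picture (800x600) shows the gauge in its rest at about (490,340), the disc at (537,383) and the chalk ring at (378,353). In the top view the handle is at (480,300), the disc at (512,327), the ring at (362,322) and the tin at (474,235). Next I'll measure them.

```bash
cat > m.py <<'E'
from h import *
cp=camera_params("top");im=cv2.imread("top0.png");g=cv2.cvtColor(im,cv2.COLOR_BGR2GRAY)
def blob(mask,x0,y0,x1,y1,off=(0,0)):
    m=np.zeros(g.shape,np.uint8);m[y0:y1,x0:x1]=mask[y0:y1,x0:x1]
    c=max(cv2.findContours(m,0,1)[0],key=cv2.contourArea);return c
# chalk ring
m=((g>125)*255).astype(np.uint8)
c=blob(m,222,195,245,218);e=cv2.minEnclosingCircle(c);print("ring",e,onz(cp,*e[0],.018), cv2.contourArea(c))
# chalked heel outline on top
m=((g<70)*255).astype(np.uint8)
# disc
c=blob(((g<60)*255).astype(np.uint8),315,198,340,222);e=cv2.fitEllipse(c);print("disc",e,onz(cp,*e[0],.028))
w=[np.linalg.norm(onz(cp,e[0][0]-e[1][0]/2,e[0][1],.028)-onz(cp,e[0][0]+e[1][0]/2,e[0][1],.028))];print("disc diam",w)
d=np.load("top0.npy");print("depth gauge")
T=np.array(cp["cam_to_world"])
H=np.zeros(g.shape);XY=np.zeros(g.shape+(3,))
for v in range(180,232):
  for u in range(210,350):
    o,r=ray(cp,u,v);P=o+r*d[v,u];XY[v,u]=P
np.save("xyz.npy",XY)
z=XY[...,2]
for lo,hi in((.12,.16),(.018,.034)):
  k=(z>lo)&(z<hi)&(np.arange(512)[None]>275); P=XY[k];print(lo,len(P),P.mean(0),P.min(0),P.max(0))
  r=cv2.minAreaRect(P[:,:2].astype(np.float32));print(r)
k=(z>.01)&(z<.03)&(np.arange(512)[None]<260);P=XY[k];print("heel",P.mean(0),cv2.minAreaRect(P[:,:2].astype(np.float32)))
cv2.imwrite("pics/c.png",np.vstack([cv2.resize(im[180:232,215:350],None,fx=5.5,fy=5.5,interpolation=cv2.INTER_CUBIC),cv2.resize(cv2.imread("scene0.png")[175:275,220:377],(742,286*100//100),interpolation=cv2.INTER_CUBIC)]))
E
python3 m.py
```

```text
ring ((234.5, 205.5), 3.5356338024139404) [ 0.52196448 -0.02687812  0.018     ] 1.5
disc ((326.7745361328125, 208.82992553710938), (13.163595199584961, 13.913069725036621), 162.3654022216797) [ 0.5374853  -0.26470878  0.028     ]
disc diam [np.float64(0.03418899366774155)]
depth gauge
0.12 222 [ 0.54452045 -0.19290518  0.14600587] [ 0.53183563 -0.21378366  0.12039452] [ 0.5615421  -0.17479543  0.15444144]
((0.5466492176055908, -0.19424104690551758), (0.03751099109649658, 0.025486698374152184), 77.10037994384766)
0.018 1249 [ 0.53672831 -0.23773516  0.02505341] [ 0.49607388 -0.3065579   0.0182583 ] [ 0.58919791 -0.15081022  0.03350445]
((0.5431743860244751, -0.2295006960630417), (0.14978082478046417, 0.07559804618358612), 81.85780334472656)
heel [ 0.52955042 -0.02945474  0.01822744] ((0.5320097804069519, -0.031390801072120667), (0.05905326455831528, 0.06165361404418945), 42.90401077270508)
```

View pics/c.png

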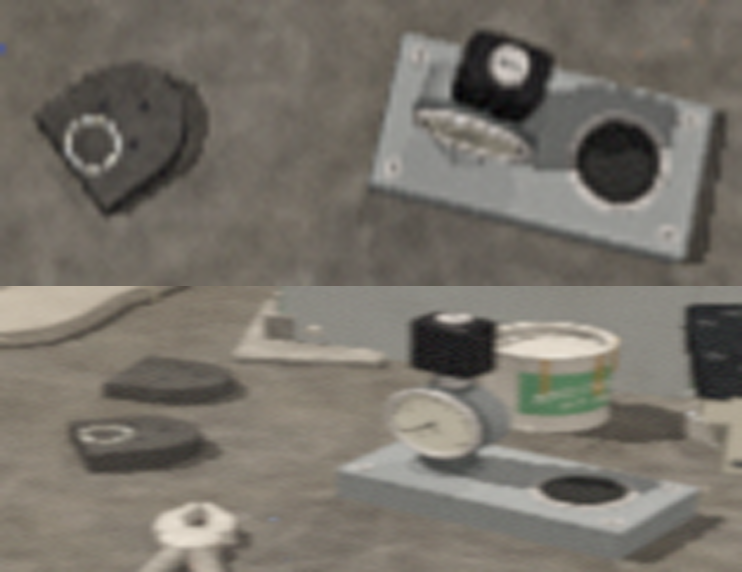

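The top crop agrees with the given geometry: socket, handle and disc all fit a rest yawed about -8°. The gauge yaw is about -12 to -16°. I'll move above the gauge and refine with the wrist camera.

```bash
python3 -m pendant '[[[10,-4,0],[0,0,7]],[[14,-5,0],[0,0,14]],[[18,-7,0],[0,0,21]],[[22,-8,0],[0,0,28]],[[26,-10,0],[0,0,35]],[[30,-11,0],[0,0,35.5]],[[34,-13,0],[0,0,35.5]],[[38,-14.5,0],[0,0,35.5]],[[43.1,-16.1,0],[0,0,35.5]],[[43.1,-16.1,0],[0,0,35.5]],[[43.1,-16.1,0],[0,0,35.5]],[[43.1,-16.1,0],[0,0,35.5]],[[43.1,-16.1,0],[0,0,35.5]],[[43.1,-16.1,0],[0,0,35.5]],[[43.1,-16.1,0],[0,0,35.5]],[[43.1,-16.1,0],[0,0,35.5]]]' 7
cat > w.py <<'E'
import sys
from h import *
s=bot.sense();cp=camera_params("wrist");im,d=get_image("wrist")
n=sys.argv[1];cv2.imwrite(n+".png",im);np.save(n+".npy",d)
import pickle;pickle.dump(cp,open(n+".pkl","wb"))
cv2.imwrite("pics/"+n+".png",im);print(s["t"],s["position"],R.from_quat(s["orientation"]).as_matrix().round(4).tolist(),s["force"],s["grip_width"],np.round(cp["cam_to_world"],3).tolist())
E
python3 w.py w1
```

```text
t: 1.43
position: [0.5462, -0.1958, 0.3027]
orientation: [0.993, -0.114, -0.0, 0.0]
force: [0.3, -0.0, 0.1]
grip_width: 0.0699
grasp_force: 0.0
1.4333 [ 0.54617616 -0.19575473  0.30267911] [[0.9739, -0.2271, -0.0004], [-0.2271, -0.9739, 0.0], [-0.0004, 0.0001, -1.0]] [ 0.2781371  -0.0171816   0.05064906] 0.06993269646434079 [[-0.228, 0.942, 0.246, 0.613], [-0.974, -0.22, -0.059, -0.212], [-0.001, -0.253, 0.968, 0.383], [0.0, 0.0, 0.0, 1.0]]
```

View pics/w1.png

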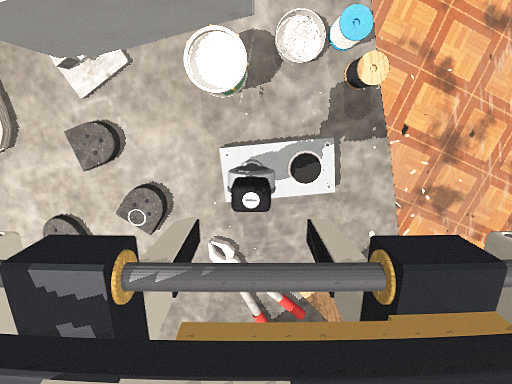

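The wrist view shows the handle cap at (251,199), the disc at (304,168), the chalk ring at (136,217) and the bright rest around (278,168).

```bash
cat > n.py <<'E'
from h import *
import pickle
cp=pickle.load(open("w1.pkl","rb"));im=cv2.imread("w1.png");g=cv2.cvtColor(im,cv2.COLOR_BGR2GRAY);d=np.load("w1.npy")
def sub(m,x0,y0,x1,y1):
    k=np.zeros(g.shape,np.uint8);k[y0:y1,x0:x1]=(m[y0:y1,x0:x1]*255);return max(cv2.findContours(k,0,1)[0],key=cv2.contourArea)
def W(c,z): return np.array([onz(cp,*p[0],z)[:2] for p in c],np.float32)
P=W(sub(g>150,240,192,262,208),.150);print("cap",cv2.minEnclosingCircle(P))
P=W(sub(g<75,286,150,322,188),.028);print("disc",cv2.minEnclosingCircle(P),cv2.fitEllipse(P))
P=W(sub(g>150,122,205,150,230),.018);print("ring",cv2.minEnclosingCircle(P))
P=W(sub(g>140,210,130,345,205),.024);print("rest",cv2.minAreaRect(P))
XYZ=np.zeros(g.shape+(3,))
for v in range(130,230):
  for u in range(100,350):
    o,r=ray(cp,u,v);XYZ[v,u]=o+r*d[v,u]
z=XYZ[...,2]
P=XYZ[(z>.14)&(z<.165)].astype(np.float32);print("handletop",len(P),P[:,2].mean(),cv2.minAreaRect(P[:,:2]))
P=XYZ[(z>.012)&(z<.024)&(np.arange(512)<180)].astype(np.float32);print("heel",cv2.minAreaRect(P[:,:2]))
P=XYZ[(z>.015)&(z<.034)&(np.arange(512)>200)].astype(np.float32);print("rest",cv2.minAreaRect(P[:,:2]),P[:,2].mean())
cv2.imwrite("pics/d.png",cv2.resize(im[120:240,110:350],(800,400),interpolation=cv2.INTER_CUBIC))
E
python3 n.py
```

```text
cap ((0.5459078550338745, -0.1937861144542694), 0.0077032726258039474)
disc ((0.5369705557823181, -0.26459425687789917), 0.020006824284791946) ((0.5369815826416016, -0.2644890248775482), (0.0383860319852829, 0.03862597048282623), 166.43434143066406)
ring ((0.515494704246521, -0.011896977201104164), 0.021534113213419914)
rest ((0.5441858768463135, -0.22965995967388153), (0.1845746487379074, 0.09965332597494125), 76.81782531738281)Traceback (most recent call last):
  File "n.py", line 16, in <module>
    P=XYZ[(z>.14)&(z<.165)].astype(np.float32);print("handletop",len(P),P[:,2].mean(),cv2.minAreaRect(P[:,:2]))
                                                                                      ~~~~~~~~~~~~~~~^^^^^^^^^
cv2.error: OpenCV(4.12.0) /io/opencv/modules/imgproc/src/convhull.cpp:143: error: (-215:Assertion failed) total >= 0 && (depth == CV_32F || depth == CV_32S) in function 'convexHull'
```

```bash
sed -i 's/P\[:,:2\])/np.ascontiguousarray(P[:,:2])) if len(P) else 0/; s/g>150,122,205,150,230/g>190,122,205,150,230/' n.py; python3 n.py
```

```text
cap ((0.5459078550338745, -0.1937861144542694), 0.0077032726258039474)
disc ((0.5369705557823181, -0.26459425687789917), 0.020006824284791946) ((0.5369815826416016, -0.2644890248775482), (0.0383860319852829, 0.03862597048282623), 166.43434143066406)
ring ((0.5163685083389282, -0.011441067792475224), 0.021459955722093582)
rest ((0.5441858768463135, -0.22965995967388153), (0.1845746487379074, 0.09965332597494125), 76.81782531738281)
handletop 1076 0.14757751 ((0.5466587543487549, -0.1937999278306961), (0.03560859337449074, 0.025229044258594513), 76.47432708740234)
heel ((0.5679964423179626, -0.013576552271842957), (0.15152554214000702, 0.06878501921892166), 20.605520248413086)
rest ((0.541303277015686, -0.22924068570137024), (0.15084825456142426, 0.0745222419500351), 82.36531829833984) 0.022949046
```

View pics/d.png

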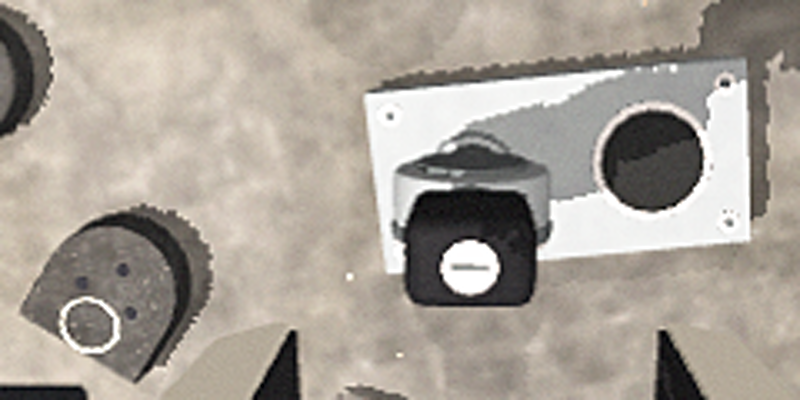

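The crop shows the ring at about (90,325), the disc at (650,160) and the handle cap at (470,267), all aligned with the tool. I'll descend and close on the handle.

```bash
python3 -m pendant '[[[0,-0.18,2.5],[0,0,0]],[[0,-0.18,5],[0,0,0]],[[0,-0.18,7],[0,0,0]],[[0,-0.18,8.5],[0,0,0]],[[0,-0.18,9.5],[0,0,0]],[[0,-0.18,10.3],[0,0,0]],[[0,-0.18,10.7],[0,0,0]],[[0,-0.18,10.7],[0,0,0]],[[0,-0.18,10.7],[0,0,0]]]'
python3 -m pendant '[[[0,0,0],[0,0,0]],[[0,0,0],[0,0,0]],[[0,0,0],[0,0,0]],[[0,0,0],[0,0,0]],[[0,0,0],[0,0,0]],[[0,0,0],[0,0,0]],[[0,0,0],[0,0,0]],[[0,0,0],[0,0,0]],[[0,0,0],[0,0,0]],[[0,0,0],[0,0,0]]]' 2.5 35
```

```text
t: 2.23
position: [0.5475, -0.1934, 0.1964]
orientation: [0.994, -0.114, 0.0, 0.0]
force: [-0.2, -0.6, -0.3]
grip_width: 0.0699
grasp_force: 0.0
t: 3.07
position: [0.5473, -0.1933, 0.1958]
orientation: [0.994, -0.114, 0.0, 0.0]
force: [0.0, -0.3, 0.5]
grip_width: 0.0358
grasp_force: 34.9
```

```bash
python3 -m pendant '[[[0,0,-0.8],[0,0,0]],[[0,0,-2],[0,0,0]],[[0,0,-3.3],[0,0,0]],[[0,0,-4],[0,0,0]],[[0,0,-4],[0,0,0]],[[0.1,1.5,-4],[0,0,0]],[[0.3,3.5,-4],[0,0,0]],[[0.5,5.5,-4],[0,0,0]],[[0.65,6.8,-4],[0,0,0]],[[0.65,7.14,-4],[0,0,0]],[[0.65,7.14,-4],[0,0,0]],[[0.65,7.14,-4],[0,0,0]],[[0.65,7.14,-4],[0,0,0]],[[0.65,7.14,-4],[0,0,0]]]'
python3 w.py w2
python3 - <<'E'
from h import *
im,d=get_image("scene");cv2.imwrite("s2.png",im)
w=cv2.imread("w2.png")
cv2.imwrite("pics/e.png",np.hstack([cv2.resize(im[165:285,280:400],(400,400),interpolation=2),cv2.resize(w[130:330,170:370],(400,400))]))
E
```

```text
t: 4.23
position: [0.5377, -0.2634, 0.2357]
orientation: [0.994, -0.113, -0.0, -0.0]
force: [1.0, 0.4, -2.1]
grip_width: 0.0359
grasp_force: 34.9
4.2333 [ 0.53765028 -0.26341288  0.23569423] [[0.9744, -0.225, -0.0001], [-0.225, -0.9744, 0.0002], [-0.0002, -0.0002, -1.0]] [ 0.97480217  0.43125312 -2.09802238] 0.0358618658846213 [[-0.226, 0.943, 0.246, 0.604], [-0.974, -0.218, -0.058, -0.279], [-0.001, -0.253, 0.968, 0.316], [0.0, 0.0, 0.0, 1.0]]
```

View pics/e.png

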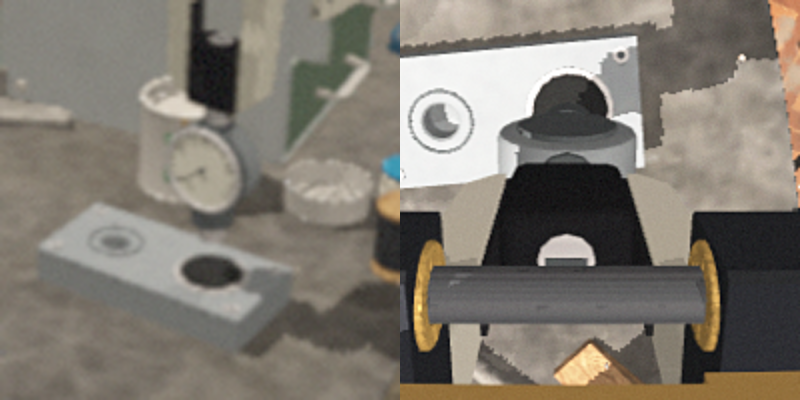

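The left half shows the gauge hanging upright with its foot above the disc at about (212,272). The right half shows the handle held squarely. I'll press it on the disc.

```bash
python3 -m pendant '[[[0,0.1,0.8],[0,0,0]],[[0,0.1,1.5],[0,0,0]],[[0,0.1,1.9],[0,0,0]],[[0,0.1,2.1],[0,0,0]],[[0,0.1,2.3],[0,0,0]],[[0,0.1,2.4],[0,0,0]],[[0,0.1,2.5],[0,0,0]],[[0,0.1,2.5],[0,0,0]],[[0,0.1,2.5],[0,0,0]]]'
python3 -m pendant '[[[0,0,0.1],[0,0,0]],[[0,0,0.2],[0,0,0]],[[0,0,0.3],[0,0,0]],[[0,0,0.4],[0,0,0]],[[0,0,0.4],[0,0,0]],[[0,0,0.4],[0,0,0]],[[0,0,0.4],[0,0,0]],[[0,0,0.4],[0,0,0]]]'
python3 -c "
from h import *
im,d=get_image('scene');cv2.imwrite('s3.png',im)"
```

```text
t: 5.08
position: [0.5374, -0.2652, 0.2111]
orientation: [0.994, -0.114, 0.0, 0.0]
force: [-2.1, 1.1, 5.0]
grip_width: 0.0357
grasp_force: 34.9
t: 5.75
position: [0.5374, -0.2652, 0.2073]
orientation: [0.994, -0.114, 0.0, 0.0]
force: [-2.1, 2.0, 6.7]
grip_width: 0.0358
grasp_force: 34.9
```

```bash
python3 -m pendant '[[[0,0,0.05],[0,0,0]],[[0,0,0.05],[0,0,0]],[[0,0,0.05],[0,0,0]],[[0,0,0.05],[0,0,0]],[[0,0,0.05],[0,0,0]],[[0,0,0.05],[0,0,0]]]'
python3 w.py w3
python3 - <<'E'
from h import *
a=cv2.imread("s2.png");b=get_image("scene")[0];cv2.imwrite("s4.png",b)
f=lambda im:cv2.resize(im[170:260,310:370],(400,600),interpolation=2)
cv2.imwrite("pics/f.png",np.hstack([f(a),f(b)]))
E
```

```text
t: 6.3
position: [0.5374, -0.2652, 0.2068]
orientation: [0.994, -0.114, 0.0, 0.0]
force: [-2.3, 1.6, 7.7]
grip_width: 0.0357
grasp_force: 34.9
6.3 [ 0.5373846  -0.26520808  0.20680731] [[0.9742, -0.2258, 0.0005], [-0.2258, -0.9742, -0.0002], [0.0005, 0.0001, -1.0]] [-2.26100385  1.60075413  7.74644566] 0.03572141810491416 [[-0.227, 0.943, 0.245, 0.604], [-0.974, -0.219, -0.058, -0.281], [-0.001, -0.252, 0.968, 0.287], [0.0, 0.0, 0.0, 1.0]]
```

View pics/f.png

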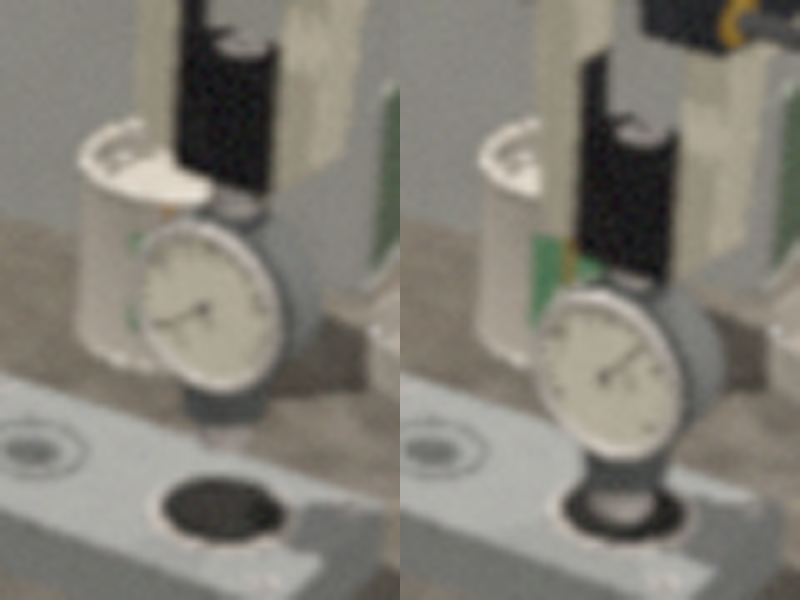

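The right half shows the foot flat on the disc and the needle swung to the upper right, about 0.7 of its scale. The force is 7.7 N. The disc test is done, so I'll lift off and measure the ring precisely.

```bash
python3 -m pendant '[[[0,0,-0.5],[0,0,0]],[[0,0,-1.2],[0,0,0]],[[0,0,-2.5],[0,0,0]],[[0,0,-4],[0,0,0]],[[0,0,-5],[0,0,0]],[[0,0,-5],[0,0,0]],[[0,0,-5],[0,0,0]]]'
cat > ring.py <<'E'
from h import *
import sys,pickle
def ring(im,cp,seed,r=13):
    # bright ring within window: local contrast, circle fit on plane
    g=cv2.cvtColor(im,cv2.COLOR_BGR2GRAY).astype(np.float32)
    pts=[];x,y=map(int,seed)
    S=g[y-r:y+r+1,x-r:x+r+1]
    for _ in range(4):
        c=onz(cp,*seed,.018)[:2];pts=[]
        for a in np.linspace(0,2*np.pi,72,endpoint=False):
            rr=np.linspace(.008,.0155,16)
            q=[proj(cp,[c[0]+t*np.cos(a),c[1]+t*np.sin(a),.018]) for t in rr]
            v=cv2.remap(g,np.float32([[p[0] for p in q]]),np.float32([[p[1] for p in q]]),1)[0]
            t=rr[v.argmax()];pts.append([c[0]+t*np.cos(a),c[1]+t*np.sin(a)])
        pts=np.array(pts);A=np.c_[2*pts,np.ones(len(pts))];s=np.linalg.lstsq(A,(pts**2).sum(1),rcond=None)[0]
        seed=proj(cp,[s[0],s[1],.018])
    return s[:2],np.sqrt(s[2]+s[0]**2+s[1]**2)
print("w1",ring(cv2.imread("w1.png"),pickle.load(open("w1.pkl","rb")),(137,217.5)))
print("top",ring(cv2.imread("top0.png"),camera_params("top"),(231.9,206.2)))
print("scene",ring(cv2.imread("scene0.png"),camera_params("scene"),(242,226.4)))
s=bot.sense();print(s["t"],s["position"],s["force"])
E
python3 ring.py
```

```text
t: 6.98
position: [0.5373, -0.2652, 0.2562]
orientation: [0.994, -0.114, 0.0, 0.0]
force: [0.4, 0.1, -2.3]
grip_width: 0.0355
grasp_force: 34.9
w1 (array([ 0.51990835, -0.01882398]), np.float64(0.011867318882601292))
top (array([ 0.52079282, -0.01893807]), np.float64(0.011913163990851086))
scene (array([ 0.52018927, -0.01851429]), np.float64(0.011641680207005555))
6.9833 [ 0.53731147 -0.26522194  0.25619075] [ 0.42864995  0.05147299 -2.34772825]
```

```bash
python3 -m pendant '[[[-0.3,-1,0],[0,0,-1]],[[-0.9,-3,0],[0,0,-2]],[[-1.6,-5.4,0],[0,0,-4]],[[-2.4,-8,0],[0,0,-6]],[[-3.3,-11,0],[0,0,-8]],[[-4.2,-14,0],[0,0,-10]],[[-5.1,-17,0],[0,0,-11]],[[-5.9,-19.6,0],[0,0,-12]],[[-6.6,-21.8,0],[0,0,-12]],[[-7,-23,0],[0,0,-12]],[[-7.16,-23.68,0],[0,0,-12]],[[-7.16,-23.68,0],[0,0,-12]],[[-7.16,-23.68,0],[0,0,-12]],[[-7.16,-23.68,0],[0,0,-12]],[[-7.16,-23.68,0],[0,0,-12]]]'
python3 w.py w4
python3 - <<'E'
from h import *
from ring import ring
b=get_image("scene")[0];cv2.imwrite("s5.png",b);w=cv2.imread("w4.png")
print("scene",ring(b,camera_params("scene"),proj(camera_params("scene"),[.5203,-.0188,.018])))
cv2.imwrite("pics/g.png",np.hstack([cv2.resize(b[150:250,195:295],(400,400),interpolation=2),cv2.resize(w[100:300,156:356],(400,400))]))
E
```

```text
t: 8.23
position: [0.5211, -0.0193, 0.2561]
orientation: [1.0, -0.01, -0.0, 0.0]
force: [-0.2, -0.3, -3.2]
grip_width: 0.0357
grasp_force: 34.9
8.2333 [ 0.52111046 -0.01925114  0.25613904] [[0.9998, -0.0195, -0.0001], [-0.0195, -0.9998, -0.0001], [-0.0001, 0.0001, -1.0]] [-0.19644333 -0.25516117 -3.20917883] 0.03572799645853086 [[-0.02, 0.967, 0.252, 0.59], [-1.0, -0.02, -0.006, -0.021], [-0.001, -0.252, 0.968, 0.336], [0.0, 0.0, 0.0, 1.0]]
w1 (array([ 0.51990835, -0.01882398]), np.float64(0.011867318882601292))
top (array([ 0.52079282, -0.01893807]), np.float64(0.011913163990851086))
scene (array([ 0.52018927, -0.01851429]), np.float64(0.011641680207005555))
8.2833 [ 0.52109941 -0.01919648  0.25616894] [ 0.33389529  0.11611233 -3.15866444]
scene (array([ 0.5201698 , -0.01843856]), np.float64(0.011613933035407396))
```

View pics/g.png

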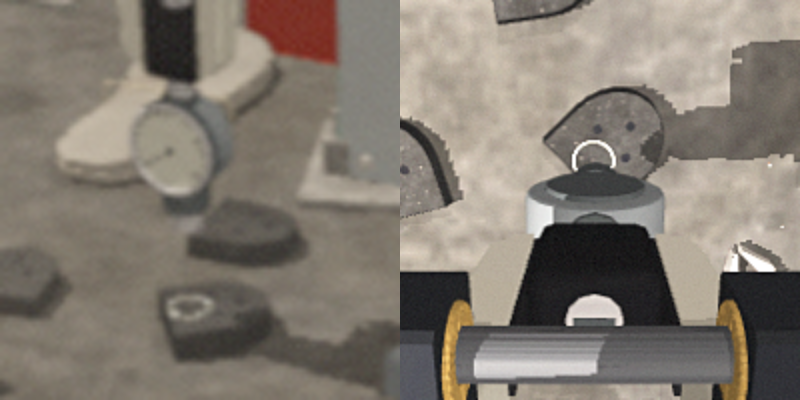

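The left half shows the gauge hanging upright above the chalked lift, with the ring at (188,307) unmoved and the dial towards the robot. I'll lower to just above the ring and check.

```bash
python3 -m pendant '[[[0,-0.07,0.8],[0,0,0]],[[0,-0.07,2],[0,0,0]],[[0,-0.07,3.3],[0,0,0]],[[0,-0.07,4.3],[0,0,0]],[[0,-0.07,4.8],[0,0,0]],[[0,-0.07,4.9],[0,0,0]],[[0,-0.07,4.9],[0,0,0]],[[0,-0.07,4.9],[0,0,0]],[[0,-0.07,4.9],[0,0,0]]]'
python3 - <<'E'
from h import *
b=get_image("scene")[0];t=get_image("top")[0];cv2.imwrite("s6.png",b)
print(bot.sense()["position"],proj(camera_params("scene"),[.5203,-.0188,.018]))
cv2.imwrite("pics/i.png",np.hstack([cv2.resize(b[180:250,205:275],(560,560),interpolation=2)]))
E
```

```text
t: 9.08
position: [0.5213, -0.0176, 0.2078]
orientation: [1.0, -0.009, 0.001, 0.0]
force: [-0.2, -0.8, -3.2]
grip_width: 0.0358
grasp_force: 34.9
[ 0.52122333 -0.01763791  0.20770877] [242.00461784 226.31164568]
```

View pics/i.png

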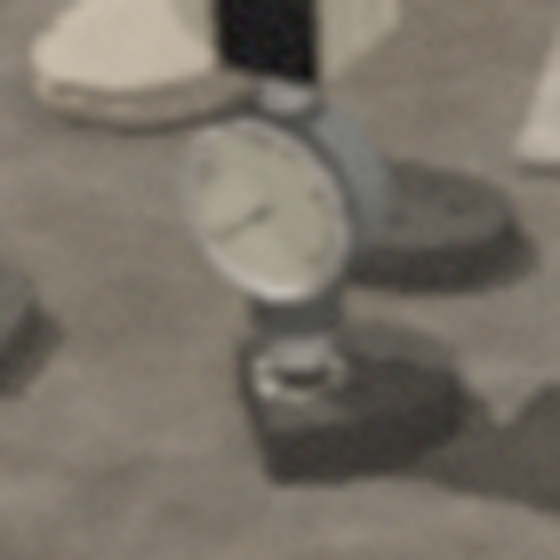

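The foot at about (300,345) hangs centred over the ring, which spans 255 to 348 px across. I'll lower slowly and press.

```bash
python3 -m pendant '[[[0,0.08,0.1],[0,0,0]],[[0,0.08,0.2],[0,0,0]],[[0,0.08,0.3],[0,0,0]],[[0,0.08,0.4],[0,0,0]],[[0,0.08,0.5],[0,0,0]],[[0,0.08,0.6],[0,0,0]],[[0,0.08,0.7],[0,0,0]],[[0,0.08,0.8],[0,0,0]],[[0,0.08,0.9],[0,0,0]],[[0,0.08,1.0],[0,0,0]],[[0,0.08,1.09],[0,0,0]],[[0,0.08,1.09],[0,0,0]],[[0,0.08,1.09],[0,0,0]],[[0,0.08,1.09],[0,0,0]],[[0,0.08,1.09],[0,0,0]],[[0,0.08,1.09],[0,0,0]]]'
python3 - <<'E'
from h import *
b=get_image("scene")[0];cv2.imwrite("s7.png",b)
s=bot.sense();print(s["position"],s["force"],s["torque"])
cv2.imwrite("pics/j.png",cv2.resize(b[180:250,205:275],(560,560),interpolation=2))
E
```

```text
t: 10.52
position: [0.5213, -0.0185, 0.1969]
orientation: [1.0, -0.009, 0.001, 0.0]
force: [-1.6, 0.1, 7.3]
grip_width: 0.0356
grasp_force: 35.0
[ 0.52132799 -0.01846026  0.19687732] [-1.08608503  0.35566044  7.16370517] [ 0.00308931  0.37978013 -0.01768809]
```

View pics/j.png

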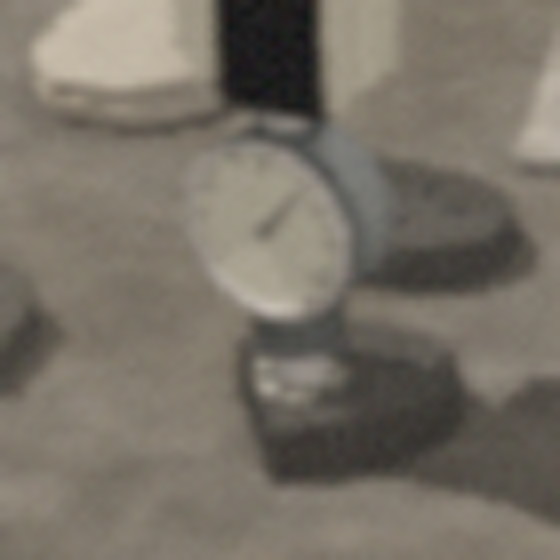

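The foot stands flat inside the ring at about (300,380), and the lift hasn't moved. The needle stands upper right at about (290,205), the press is 7.2 N, and the handle is about 5 mm down. I'm handing in.

```bash
python3 -c "
from cell import ticket
print(ticket.sign_off())"
```

```text
the job is handed in; nothing more can be done
None
```

I proved the gauge on the test disc and signed off at about 10.5 s with it gripped, upright and dial to the robot, foot flat in the chalk ring, handle about halfway down and needle up; the sign-off returned no verdict.

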